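# Clamp the mounting plate to the wiring stand

### The job

Take the spring clamp off its parking bar by squeezing its handles, and clip it over the top edge of the sloped stand so that its jaws pinch the tall mounting plate and the stand's board together: near the middle of the plate's width, in line with the plate and pushed well down over the edge. Keep the plate where it stands, and leave the short plate and the other things on the bench alone.

Things in the scene. Friction and masses are not known exactly. Their poses are not given: they have to be found in the camera images.
- clamp: Black spring clamp like a clothes peg, 137 mm long, 26 mm wide, 0.13 kg, upright on the bar, handles up. Origin on the steel pivot. z jaws to handles, y along the pivot, x the way handles and jaws move. Frame of the +x half; the other half mirrors it. The clamp's middle plane is this yz plane turned minus half the joint value about y. An edge can enter to 11 mm below the pivot
- clamp_jaw (a joint): Clamp opening, rad. 0: pads 11 mm apart (clipped on the bar, or on board plus plate). 0.5: handles squeezed fully together, jaws wide (hard stop). About -0.10 on the board alone, -0.19 empty. A spring closes it: 16 N of squeeze at clamp_grip holds it fully open; it pinches with about 9 N at joint 0
- clamp_grip (a point): Where to squeeze the handles: on the middle line 60 mm above the pivot (at joint 0; fixed to the +x half). Handles are flat, 26 mm wide, end 76 mm above the pivot. Outer faces at joint 0: 57 mm apart here, 64 mm at the ends. Fully squeezed they are parallel, 28 mm apart
- clamp_bite (a point): Midway between the two rubber pads at joint 0, 52 mm below the pivot (fixed to the +x half). Pads reach from 44 to 60 mm below the pivot, the jaws' tips; parallel at joint 0. At joint 0.5 the gap is 32 mm at the pads' upper ends, 40 mm at the tips. Jaw arms' outer faces are 34 mm apart at joint 0, about 63 mm at the tips fully open
- bar: Parking bar, fixed: wooden strip 11 mm thick, 240 mm long, 45 mm high, its top 100 mm above the table, on two end posts and a 120 x 260 mm base. Origin on the table under its middle; y along the strip, x across it (the clamp's x at the start). The clamp sits within 60 mm of its middle, pivot 18 mm above the strip's top, jaws 42 mm down over it
- stand: Sloped plywood stand, fixed, two bays side by side. Origin on the table under its middle; y along its 340 mm width, x to its front. Its 6 mm board leans 30 degrees, top edge towards -x; plates stand on a ledge and lie on its +x face, one per bay, 85 mm either side of the middle; which bay holds which varies. Board top is 165 mm above the table, level with the tall plate's top
- tall_plate: Aluminium plate 130 wide x 150 high x 5 mm, 0.42 kg, loose, leaning on the board, grey terminal blocks low on its front, top 70 mm bare. Origin mid lower edge, mid thickness; z up the slope along the plate, y along its width, x its normal, away from the board. The board fills x = -8.5 to -2.5 mm: the two together are 11 mm thick, middle at x = -3 mm
- plate_edge (a point): Middle of the tall plate's top edge, mid thickness, 150 mm up the plate from its origin; axes as the plate
- short_plate: Short plate of the same kind, 130 wide x 95 high x 5 mm, in the other bay; it does not reach the board's top. Origin and axes as the tall plate. Leave alone
- screwdriver: Screwdriver lying on the bench, about 200 mm long; bystander
- spool: Grey empty spool, 80 mm across, 50 mm high, on its end; origin at the underside; bystander
- tray: Open green parts bin 120 x 160 x 60 mm; origin under its middle; bystander
Mind the look-alikes: they are no part of the job. Leave any blue look-alike of the clamp alone. Leave any orange look-alike of the tall_plate alone.

How it is judged:
On the way, in this order (a step that is already met when the one before it is completed fails the run):
1. the clamp is held open, clear of the parking bar (value of joint clamp_jaw above 0.08 rad and distance of clamp from where it was at the start of the episode above 0.05 m and contact force between clamp and bar below 0.1 N), for 0.1 s.
2. the jaws are held open around the top edge at the tall plate (value of joint clamp_jaw above 0.03 rad and distance between clamp_bite and plate_edge below 0.06 m and z of clamp_bite in the frame of tall_plate below 0.145 m), for 0.1 s.
At the end, for the whole second after the job is handed in: Clamp at rest, pressing on tall plate and stand with over 3 N each, joint -0.06 to 0.08; mid-pads within 30 mm of the plate's mid-width, 8 to 50 mm below its top edge; clamp z and y within 0.25 rad of the plate's; plate at rest, moved under 20 mm (contact force between clamp and tall_plate above 3 N and contact force between clamp and stand above 3 N and value of joint clamp_jaw between -0.06 and 0.08 rad and y of clamp_bite in the frame of tall_plate between -0.03 and 0.03 m and z of clamp_bite in the frame of tall_plate between 0.1 and 0.142 m and angle between the z axis of clamp and the z axis of tall_plate, either way round below 0.25 rad and angle between the y axis of clamp and the y axis of tall_plate, either way round below 0.25 rad and distance of tall_plate from where it was at the start of the episode below 0.02 m and linear speed of each of clamp, tall_plate below 0.02 m/s and angular speed of each of clamp, tall_plate below 0.2 rad/s); the robot touches nothing.
It fails at once if the tall plate is knocked off its place (moved more than 50 mm) (distance of tall_plate from where it was at the start of the episode above 0.05 m).
It fails at once if the short plate is disturbed (moved more than 20 mm) (distance of short_plate from where it was at the start of the episode above 0.02 m).
It fails at once if the screwdriver is disturbed (moved more than 30 mm) (distance of screwdriver from where it was at the start of the episode above 0.03 m).
It fails at once if the spool is disturbed (moved more than 30 mm) (distance of spool from where it was at the start of the episode above 0.03 m).
It fails at once if the tray is disturbed (moved more than 30 mm) (distance of tray from where it was at the start of the episode above 0.03 m).
It also fails if it takes over 40 s, if anything falls off the work surface, if the arm or the gripper's body presses on something with over 40 N, if the wrist force passes 120 N, or if a joint passes its speed limit or range.

### The arm

A 6-joint arm with a two-finger parallel gripper is mounted at the origin on the work surface. World frame = base frame: x ahead of the robot, y to its left, z up, the work surface at z = 0. Lengths are in m, angles in rad, forces in N, time in s.
With the tool pointing down it reaches from about 0.3 to 0.875 m from the base axis. Payload 6.4 kg.
Tool frame: the origin (TCP) lies at the very end of the fingers, on their centre line; the grasp point (between the pads) lies 19 mm behind it; z points along the fingers, y is the line along which they close (so a half turn about z gives the same grasp; the last joint's range is limited). The gripper opens to 85 mm and grips with 20 to 120 N. Pads are 22 mm wide; open, the fingers measure 114 mm over their backs; the gripper's body (76 mm by 85 mm) begins 54 mm behind the grasp point. The pads swing forward as they close: fully open they stand 13 mm farther back than shut.
Start: joints at [0.896, 0.181, 1.607, -0, 1.354, -0.206], TCP at [0.26, 0.513, 0.231] pointing down, gripper open.
Joint ranges: [-2.99, 2.99], [-0.89, 2.07], [0.3, 2.58], [-1.14, 4.28], [0, 2.63], [-3.12, 3.12]. Speed limits (rad/s): [2.57, 2.57, 3.01, 3.14, 3.14, 3.14].

### API

Orientations are given as a unit quaternion [x, y, z, w].
In Python, from workcell import readout, camera, calibration, ctrl gives the robot as it stands.
- The arm moves only by the tool apply_moves, never from a script. Its argument "commands" is text: rows parted by semicolons, each of 5 numbers parted by spaces: the finger opening in mm, from 0 to 85.4, then the shift along the tool's x, y, z scaled (see below), then the turn about the tool's z scaled (see below). In form: claw x y z yaw; .... A call has exactly 8 rows; each row shifts and turns the commanded pose from where the row before left it, along the tool's axes as they then stand; what a row does not reach is not made up. The controller multiplies each number of a shift by 100 mm and each number of a turn by 2 rad. A row lasts 1/8 s, in which the tool goes at most 62.5 mm and 10.7 degrees, less where a joint would pass 70% of its speed; a pose out of reach is approached as far as the arm can. A call with a number of a shift or a turn outside -1 to 1 is refused whole. A call with a gripper value outside its range is refused whole. The fingers move at their own pace and stop on an object; the grip force is fixed at half the most. Time passes only in rows, so rows that do not move let the fingers close, or fill a call up. It gives the time, the measured TCP pose, the force, the opening and the grip force at its end, in the units of the state.
- readout.get_state(): the state, without advancing time (a new reading comes with each control period).
- camera(name): name is "scene" or "side" or "wrist"; returns (picture, depth): 480x640x3 uint8, red, green, blue; 480x640 float32, m along the optical axis (not along the pixel's ray), 0 where there is no reading.
- calibration(name): a dict with "fx", "fy", "cx", "cy" (pixels), "k1" (the pictures are not rectified: a ray, as slopes to the right and down, at radius r is drawn at 1 + k1 r^2 times it, then the intrinsics apply), "T" (4x4, takes a point from camera to world coordinates); the wrist camera has in their place "tool_from_camera" (4x4, takes a point from camera to tool coordinates, whose origin is the TCP and whose axes are the flange's). Camera axes: x right, y down, z forward; pixel columns grow to the right and rows downward; lengths in m; the calibration is good to about 2 mm. A picture is of the moment at which its call begins: read the wrist's pose just before it. calibration takes no time and is no camera call.
- ctrl.sign_off(): hands the job in; it is judged then, once.
The state is a dict: "clock": time; "joint_pos": joint angles; "qvel": joint speeds; "joint_torque": joint torques, N m; "tcp_pos": TCP position; "tcp_rot": TCP orientation; "wrist_force": force on the tool from outside, world axes, zero at the start; "wrist_torque": the same for the moment, N m; "grip_width": finger opening in m; "gripper_force": force on a finger pad.
Only numpy, scipy, OpenCV 4.12 (cv2) and the standard library are available. Lean on these libraries where they do the work, as an engineer would, in place of code of your own. Each camera call takes 0.05 s, during which the arm holds its last target. There are 200 camera calls.

## Working session

There is one attempt and no reset: what is moved stays moved. The work goes in short steps, Python scripts to look and compute and a tool call to move; the robot and the scene stay as the last step left them, time stands still between calls to the robot, and variables do not carry over. Pictures are saved under pics/ and viewed, at most 12 in all, crops included, and the job is handed in when it is done.

Besides the shell and the picture viewer there is one more tool, called by a JSON object that holds its "op" and its "data", one argument or row to a line. apply_moves: Moves the arm, as the interface text tells. Its arguments: {"type":"object","properties":{"commands":{"type":"string"}},"required":["commands"]}

```bash
mkdir -p pics; cat > h.py <<'E'
import numpy as np, cv2
from workcell import readout, camera, calibration, ctrl
from scipy.spatial.transform import Rotation as R
def snap(n):
    s=readout.get_state(); p,d=camera(n); c=calibration(n)
    if 'T' in c: T=np.array(c['T'])
    else:
        W=np.eye(4);W[:3,:3]=R.from_quat(s['tcp_rot']).as_matrix();W[:3,3]=s['tcp_pos'];T=W@np.array(c['tool_from_camera'])
    return p,d,c,T
def cloud(d,c,T):
    K=np.array([[c['fx'],0,c['cx']],[0,c['fy'],c['cy']],[0,0,1.]])
    v,u=np.mgrid[0:480,0:640]
    q=cv2.undistortPoints(np.stack([u,v],-1).reshape(-1,1,2).astype(float),K,np.array([c['k1'],0,0,0.])).reshape(480,640,2)
    P=np.dstack([q*d[...,None],d])
    W=P@T[:3,:3].T+T[:3,3]; W[d==0]=np.nan
    return W
E
python3 - <<'E'
from h import *
for n in ['scene','side']:
    p,d,c,T=snap(n); cv2.imwrite(f'pics/{n}.png',p[...,::-1]); np.savez(f'{n}.npz',p=p,W=cloud(d,c,T)); print(n,T[:3,3].round(2),T[:3,2].round(2))
s=readout.get_state();print(s['clock'],s['tcp_pos'],R.from_quat(s['tcp_rot']).as_matrix().round(3))
E
```

```text
scene [ 1.07 -0.66  0.64] [-0.54  0.66 -0.53]
side [ 0.44 -0.68  0.85] [ 0.12  0.67 -0.74]
0.1 [0.25948057 0.51257914 0.23047041] [[-0.892  0.452 -0.001]
 [ 0.452  0.892 -0.001]
 [ 0.    -0.002 -1.   ]]
```

View pics/scene.png

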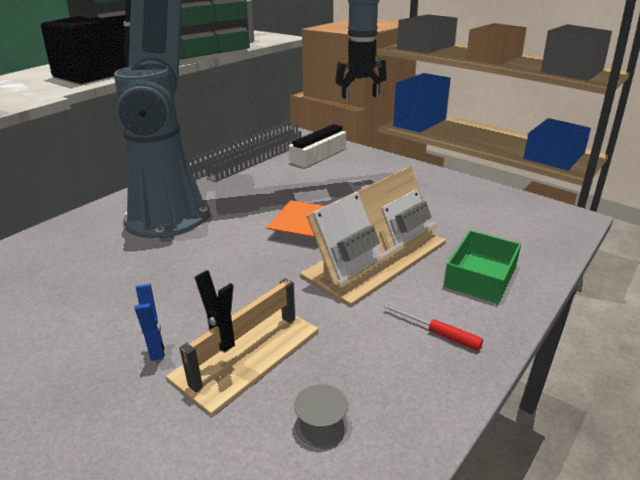

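View pics/side.png

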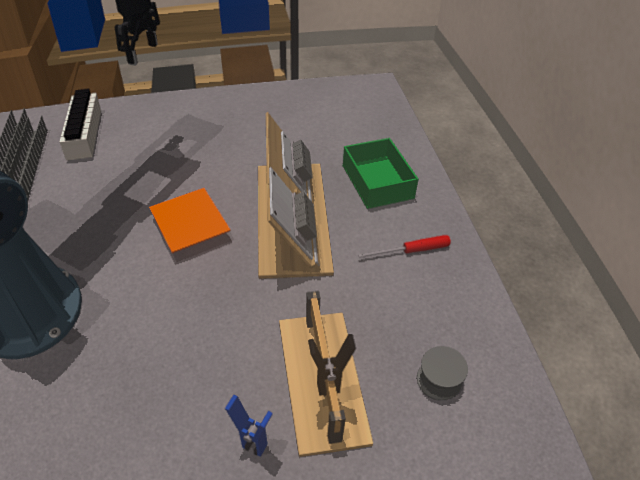

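Scene picture: the black clamp is at about (218,315) on the bar at (240,340), and the blue clamp at (150,322) is the look-alike. The tall plate is in the stand's near bay at (345,235), the short plate in the far bay at (408,218), and the orange look-alike plate lies flat at (297,220). The black clamp fits because it sits upright on the bar. The grey plate fits because it reaches the board's top. I'll confirm both in one crop.

```bash
python3 - <<'E'
from h import *
p=cv2.imread('pics/scene.png'); cv2.imwrite('pics/crop1.png',cv2.resize(p[160:410,130:460],(792,600),interpolation=cv2.INTER_CUBIC))
for n in ['scene','side']:
    f=np.load(n+'.npz'); W=f['W'].reshape(-1,3); c=f['p'].reshape(-1,3).astype(int)
    wood=(c[:,0]-c[:,2]>35)&(c[:,0]>c[:,1]+8)&(c[:,1]>c[:,2]+8); black=(c.max(1)<45)
    box=(abs(W[:,0]-.5)<.35)&(abs(W[:,1])<.5)
    m=box&wood&(abs(W[:,2]-.1)<.006)&(W[:,1]<-.05); q=W[m]; print(n,'bar top',m.sum(),q.mean(0).round(4),q.min(0).round(3),q.max(0).round(3))
    if m.sum()>9:
        u,s,v=np.linalg.svd(q[:,:2]-q[:,:2].mean(0),full_matrices=False); print(v[0],s)
    m=box&black&(W[:,2]>.115)&(W[:,1]<0);q=W[m];print('clamp',len(q))
    for z in np.arange(.12,.2,.01):
        a=q[abs(q[:,2]-z)<.005]; 
        if len(a):print(z.round(3),len(a),a.mean(0).round(4),a.min(0).round(3),a.max(0).round(3))
    m=box&(W[:,2]>.155)&(W[:,2]<.2)&(~black)&(W[:,1]>-.1);q=W[m];print('stand top',len(q),q.min(0).round(3),q.max(0).round(3),q.mean(0).round(4))
    u,s,v=np.linalg.svd(q[:,:2]-q[:,:2].mean(0),full_matrices=False); print(v[0],s)
E
```

```text
scene bar top 686 [ 0.5496 -0.2326  0.0994] [ 0.54  -0.353  0.094] [ 0.56  -0.113  0.104]
[-0.01463628 -0.99989288] [1.71291146 0.0941084 ]
clamp 1109
0.12 86 [ 0.5584 -0.2798  0.1206] [ 0.533 -0.29   0.115] [ 0.565 -0.267  0.125]
0.13 144 [ 0.55   -0.282   0.1307] [ 0.533 -0.29   0.125] [ 0.566 -0.266  0.135]
0.14 139 [ 0.5479 -0.2788  0.1401] [ 0.531 -0.29   0.135] [ 0.568 -0.263  0.145]
0.15 144 [ 0.5468 -0.279   0.15  ] [ 0.527 -0.291  0.145] [ 0.571 -0.265  0.155]
0.16 150 [ 0.5465 -0.2786  0.16  ] [ 0.527 -0.29   0.155] [ 0.574 -0.265  0.165]
0.17 152 [ 0.546  -0.2791  0.1701] [ 0.523 -0.291  0.165] [ 0.575 -0.265  0.175]
0.18 145 [ 0.546 -0.279  0.18 ] [ 0.521 -0.291  0.175] [ 0.579 -0.265  0.185]
0.19 149 [ 0.5497 -0.2781  0.1893] [ 0.518 -0.29   0.185] [ 0.58  -0.264  0.194]
stand top 763 [0.488 0.006 0.155] [0.535 0.346 0.17 ] [0.5118 0.1496 0.1612]
[-0.08701519 -0.99620699] [2.72354352 0.09620642]
side bar top 755 [ 0.5476 -0.2369  0.1009] [ 0.541 -0.351  0.094] [ 0.564 -0.115  0.106]
[-0.01331887 -0.9999113 ] [1.96029367 0.09382296]
clamp 50
0.12 1 [ 0.5611 -0.2866  0.1173] [ 0.561 -0.287  0.117] [ 0.561 -0.287  0.117]
0.13 1 [ 0.5605 -0.2874  0.1251] [ 0.56  -0.287  0.125] [ 0.56  -0.287  0.125]
0.14 7 [ 0.5618 -0.2815  0.1405] [ 0.56  -0.289  0.136] [ 0.564 -0.266  0.144]
0.15 6 [ 0.5645 -0.2808  0.1511] [ 0.562 -0.288  0.148] [ 0.566 -0.267  0.154]
0.16 8 [ 0.5612 -0.2802  0.1613] [ 0.525 -0.289  0.158] [ 0.569 -0.266  0.164]
0.17 7 [ 0.569  -0.2789  0.1705] [ 0.566 -0.289  0.166] [ 0.571 -0.266  0.174]
0.18 8 [ 0.571  -0.2805  0.1805] [ 0.569 -0.289  0.176] [ 0.573 -0.267  0.184]
0.19 12 [ 0.5738 -0.2759  0.1895] [ 0.571 -0.29   0.185] [ 0.577 -0.265  0.192]
stand top 778 [0.49  0.007 0.155] [0.532 0.345 0.17 ] [0.5088 0.1404 0.1631]
[-0.08962614 -0.99597548] [2.67196751 0.12038826]
```

View pics/crop1.png

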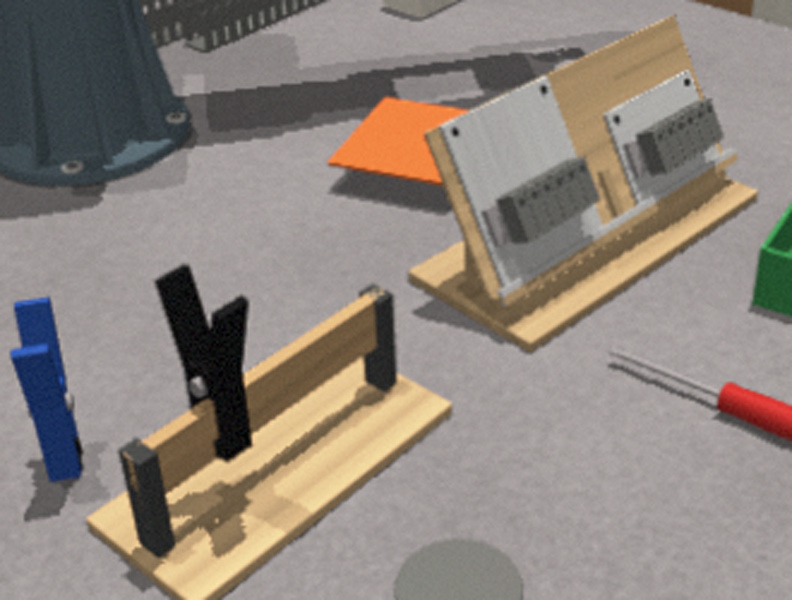

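The crop confirms both: the black clamp is upright on the bar at crop (215,360), and the grey tall plate at crop (510,160) reaches the board's top. Next I'll measure the plate.

```bash
python3 - <<'E'
from h import *
ey=np.array([.088,.9961]);ex=np.array([.9961,-.088]);o=np.array([.5,.09])
for n in ['scene','side']:
    f=np.load(n+'.npz'); W=f['W'].reshape(-1,3); c=f['p'].reshape(-1,3).astype(int)
    L=np.c_[(W[:,:2]-o)@ex,(W[:,:2]-o)@ey,W[:,2]]
    g=(c.max(1)-c.min(1)<22)&(c.max(1)>90)&(abs(L[:,0])<.08)&(abs(L[:,1])<.12)
    a=L[g&(L[:,2]>.125)&(L[:,2]<.158)&(L[:,1]<.09)]; print(n,'plate y range',np.percentile(a[:,1],[0,1,5,50,95,99,100]).round(4),len(a))
    k=abs(a[:,1])<.055; A=np.polyfit(a[k,2],a[k,0],1); print('x=%.4f z + %.4f'%tuple(A),'x at z .165',np.polyval(A,.165))
    k=abs(a[:,1])<.055; B=np.polyfit(a[k,1],a[k,0]-A[0]*a[k,2],1);print('residual yaw',B)
    m=(abs(L[:,1])<.05)&(abs(L[:,0])<.06)&(L[:,2]>.15)&(L[:,2]<.18);q=L[m]
    for z in np.arange(.150,.176,.003):
        b=q[abs(q[:,2]-z)<.0015]
        if len(b):print(z.round(4),len(b),np.percentile(b[:,0],[0,10,50,90,100]).round(4))
    m=(L[:,2]>.15)&(abs(L[:,0])<.06)&(L[:,2]<.2);print('stand ends',np.percentile(L[m,1],[0,1]).round(4), )
    b=(c[:,2]>c[:,0]+50)&(abs(W[:,0]-.45)<.2)&(W[:,1]<-.1)&(W[:,2]>.02);print('blue',W[b].min(0).round(3),W[b].max(0).round(3))
E
```

```text
scene plate y range [-0.0723 -0.0705 -0.0662 -0.0086  0.053   0.0586  0.0654] 893
x=-0.5795 z + 0.1018 x at z .165 0.006218645297087391
residual yaw [0.01394738 0.1018659 ]
0.15 30 [0.0107 0.0115 0.0137 0.0162 0.0174]
0.153 54 [0.0101 0.0111 0.0132 0.0158 0.018 ]
0.156 60 [0.0086 0.0095 0.0118 0.0136 0.0156]
0.159 63 [0.006  0.0076 0.0097 0.0123 0.0139]
0.162 68 [-0.0039  0.0057  0.0082  0.0104  0.0127]
0.165 69 [-0.0029  0.0012  0.0057  0.0082  0.0105]
0.168 38 [0.0024 0.0036 0.0058 0.0074 0.0093]
0.171 1 [0.008 0.008 0.008 0.008 0.008]
stand ends [-0.3763 -0.3754]
blue [ 0.388 -0.359  0.02 ] [ 0.453 -0.304  0.135]
side plate y range [-0.0702 -0.0684 -0.0667 -0.012   0.0543  0.0611  0.0727] 490
x=-0.5902 z + 0.1047 x at z .165 0.007351095130498517
residual yaw [0.00550487 0.10474164]
0.15 19 [0.0148 0.0152 0.0159 0.0166 0.0173]
0.153 33 [0.0125 0.0131 0.0143 0.0152 0.0157]
0.156 34 [0.0109 0.0115 0.0126 0.0139 0.0144]
0.159 33 [0.0087 0.0091 0.0108 0.0119 0.0123]
0.162 61 [-0.0039 -0.0033  0.0078  0.01    0.011 ]
0.165 127 [-0.0037 -0.0019  0.0015  0.0076  0.0091]
0.168 67 [0.0002 0.002  0.0046 0.0063 0.008 ]
0.171 2 [0.0045 0.0047 0.0056 0.0064 0.0066]
stand ends [-0.3756 -0.375 ]
blue [ 0.387 -0.357  0.055] [ 0.451 -0.303  0.137]
```

{"op": "apply_moves", "data": {
  "commands": "85 0 0 -0.05 0.093;85 0 0 -0.05 0.093;85 0 0 -0.05 0.093;85 0 0 -0.05 0.093;85 0 0 0 0.093;85 0 0 0 0.093;85 -0.56 0.2 0 0;85 -0.56 0.2 0 0"
}}

```text
clock: 1.1
tcp_pos: [0.298, 0.3992, 0.2506]
tcp_rot: [0.711, 0.703, -0.001, 0.0]
wrist_force: [0.7, -0.6, -0.8]
grip_width: 0.0848
gripper_force: 0.0
```

{"op": "apply_moves", "data": {
  "commands": "85 -0.56 0.2 0 0;85 -0.56 0.2 0 0;85 -0.56 0.2 0 0;85 -0.56 0.2 0 0;85 -0.56 0.2 0 0;85 -0.56 0.2 0 0;85 -0.56 0.2 0 0;85 -0.56 0.2 0 0"
}}

```text
clock: 2.1
tcp_pos: [0.452, -0.0517, 0.2512]
tcp_rot: [0.712, 0.702, 0.0, -0.0]
wrist_force: [0.8, 0.4, 0.3]
grip_width: 0.0851
gripper_force: 0.0
```

```bash
cat >> h.py <<'E'
def rel(t,yaw):  # tool-frame shift (units of 100mm) to world target, turn (units of 2 rad) to have tool y at world angle yaw
    s=readout.get_state(); M=R.from_quat(s['tcp_rot']).as_matrix()
    a=np.arctan2(M[1,1],M[0,1]); 
    print('t',s['clock'],'tcp',np.round(s['tcp_pos'],4),'yaw',round(a,4),'w',s['grip_width'],'gf',s['gripper_force'],'F',np.round(s['wrist_force'],1))
    print('shift',(M.T@(np.array(t)-s['tcp_pos'])*10).round(3),'turn',round(-(yaw-a)/2,4),'tilt',M[:,2].round(4))
E
python3 -c "
from h import *
rel([.549,-.2775,.26],-.014);print(readout.get_state()['joint_pos'])"
```

```text
t 2.1 tcp [ 0.452  -0.0517  0.2512] yaw -0.0144 w 0.0850768193038369 gf 0.0 F [0.8 0.4 0.3]
shift [-2.244  1.002 -0.088] turn -0.0002 tilt [ 2.e-04  2.e-04 -1.e+00]
[-3.75934446e-01 -1.15758053e-01  1.87132254e+00  2.67205625e-04
  1.38591585e+00 -3.61570737e-01]
```

{"op": "apply_moves", "data": {
  "commands": "85 -0.45 0.2 0 0;85 -0.45 0.2 0 0;85 -0.45 0.2 0 0;85 -0.45 0.2 0 0;85 -0.44 0.2 0 0;85 0 0 0 0;85 0 0 0 0;85 0 0 0 0"
}}

```text
clock: 3.1
tcp_pos: [0.5485, -0.2739, 0.2513]
tcp_rot: [0.712, 0.703, 0.0, -0.0]
wrist_force: [-0.6, 0.4, 0.0]
grip_width: 0.0848
gripper_force: 0.0
```

```bash
python3 - <<'E'
from h import *
p,d,c,T=snap('wrist'); W=cloud(d,c,T); cv2.imwrite('pics/w1.png',p[...,::-1]); np.savez('w1.npz',p=p,W=W)
rel([.549,-.2775,.16],-.014)
m=(W[...,2]>.14)&(W[...,2]<.2)&(abs(W[...,0]-.55)<.06)&(abs(W[...,1]+.28)<.05); q=W[m]
for z in [.15,.16,.17,.18,.19]:
    a=q[abs(q[:,2]-z)<.005]
    if len(a): print(z,len(a),a.min(0).round(4),a.max(0).round(4))
E
```

```text
t 3.15 tcp [ 0.5486 -0.274   0.2515] yaw -0.0128 w 0.08516830056875098 gf 0.0 F [-0.3  0.3 -0.4]
shift [-0.035  0.004  0.915] turn 0.0006 tilt [ 1.e-04  1.e-04 -1.e+00]
0.15 442 [ 0.5254 -0.2874  0.145 ] [ 0.5695 -0.2614  0.155 ]
0.16 492 [ 0.5219 -0.2871  0.1551] [ 0.5723 -0.2613  0.165 ]
0.17 562 [ 0.5198 -0.2871  0.165 ] [ 0.5749 -0.2613  0.175 ]
0.18 631 [ 0.5166 -0.2874  0.175 ] [ 0.5772 -0.2611  0.185 ]
0.19 1591 [ 0.5144 -0.288   0.185 ] [ 0.5794 -0.2611  0.1933]
```

View pics/w1.png

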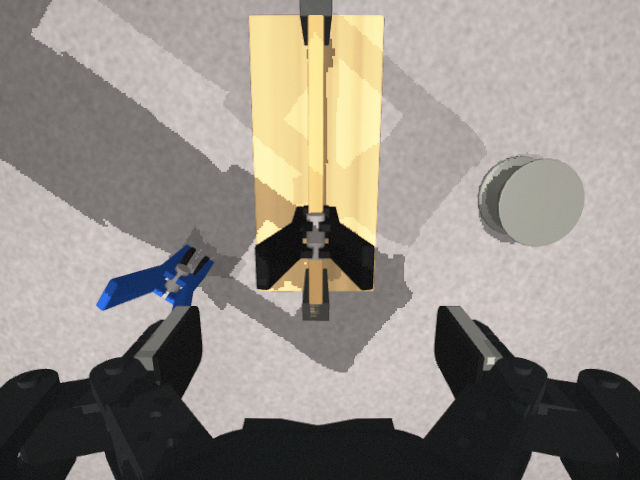

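The wrist picture shows the black clamp centred at (316,238) between the open fingers, with the blue one at (170,280) off to the left and clear of them. Next I descend and squeeze.

{"op": "apply_moves", "data": {
  "commands": "85 -0.015 0 0.2 0;85 0 0 0.2 0;85 0 0 0.2 0;85 0 0 0.2 0;85 0 0 0.115 0;85 0 0 0 0;60 0 0 0 0;45 0 0 0 0"
}}

```text
clock: 4.15
tcp_pos: [0.5492, -0.277, 0.1607]
tcp_rot: [0.712, 0.702, 0.0, 0.001]
wrist_force: [-0.7, -0.1, -0.7]
grip_width: 0.0509
gripper_force: 8.7
```

{"op": "apply_moves", "data": {
  "commands": "36 0 0 0 0;30 0 0 0 0;26 0 0 0 0;26 0 0 0 0;26 0 0 0 0;26 0 0 0 0;26 0 0 0 0;26 0 0 0 0"
}}

```text
clock: 5.15
tcp_pos: [0.5489, -0.2771, 0.1614]
tcp_rot: [0.712, 0.702, -0.0, 0.001]
wrist_force: [-3.3, 0.5, 7.0]
grip_width: 0.0267
gripper_force: 39.5
```

```bash
python3 - <<'E'
from h import *
p,d,c,T=snap('wrist'); W=cloud(d,c,T); a=p[...,::-1]
p,d,c,T=snap('scene'); b=p[230:410,120:360,::-1]
cv2.imwrite('pics/g1.png',np.hstack([cv2.resize(a,(400,300)),cv2.resize(b,(400,300))]))
rel([.548,-.2755,.26],-.014)
E
```

```text
t 5.25 tcp [ 0.5489 -0.2771  0.1614] yaw -0.0139 w 0.026690722543694957 gf 39.462136137972266 F [-2.6  1.1  8.6]
shift [ 0.015 -0.009 -0.986] turn 0.0001 tilt [ 6.0e-04 -1.3e-03 -1.0e+00]
```

View pics/g1.png

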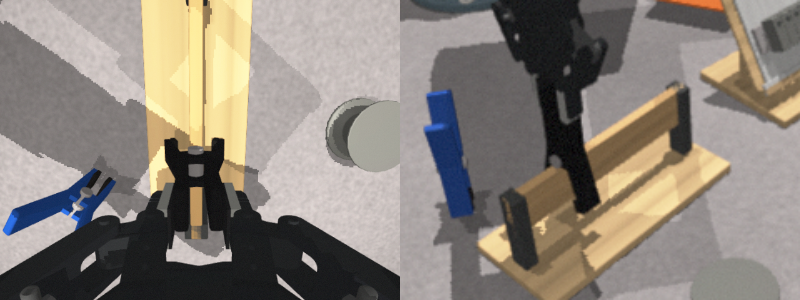

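It is held fully squeezed, with the jaws open around the bar. Lifting.

{"op": "apply_moves", "data": {
  "commands": "26 0 0 -0.1 0;26 0 0 -0.2 0;26 0 0 -0.3 0;26 0 0 -0.3 0;26 0 0 -0.3 0;26 0 0 -0.3 0;26 0 0 0 0;26 0 0 0 0"
}}

```text
clock: 6.25
tcp_pos: [0.5484, -0.2763, 0.309]
tcp_rot: [0.712, 0.702, -0.0, -0.0]
wrist_force: [-0.3, -0.6, -1.3]
grip_width: 0.0266
gripper_force: 38.1
```

```bash
python3 - <<'E'
from h import *
p,d,c,T=snap('side'); W=cloud(d,c,T); cv2.imwrite('pics/g2.png',cv2.resize(p[150:450,200:500,::-1],(600,600)))
rel([.509,.087,.311],-.088)
m=(W[...,0]>.49)&(W[...,0]<.62)&(abs(W[...,1]+.277)<.03)&(W[...,2]>.18)&(p.max(2)<60); q=W[m]
for z in np.arange(.19,.34,.01):
    a=q[abs(q[:,2]-z)<.005]
    if len(a): print(z.round(2),len(a),a.min(0).round(4),a.max(0).round(4))
E
```

```text
t 6.3 tcp [ 0.5482 -0.2761  0.3082] yaw -0.014 w 0.026836900637272603 gf 38.08598756790161 F [ 0.6 -0.3 -1.7]
shift [ 3.626 -0.443 -0.021] turn 0.037 tilt [-0.0019  0.0015 -1.    ]
0.2 6 [ 0.5199 -0.2875  0.2025] [ 0.5734 -0.2845  0.2047]
0.21 106 [ 0.5146 -0.2895  0.205 ] [ 0.5729 -0.2622  0.215 ]
0.22 60 [ 0.5172 -0.2877  0.2151] [ 0.5707 -0.2629  0.2248]
0.23 64 [ 0.5192 -0.2876  0.2251] [ 0.5687 -0.2646  0.2347]
0.24 71 [ 0.5232 -0.288   0.2351] [ 0.5665 -0.2647  0.2447]
0.25 90 [ 0.5258 -0.2876  0.2455] [ 0.5643 -0.2657  0.255 ]
0.26 129 [ 0.5288 -0.287   0.2552] [ 0.5626 -0.2642  0.2648]
0.27 167 [ 0.5315 -0.2879  0.2651] [ 0.5601 -0.2637  0.275 ]
0.28 89 [ 0.533  -0.2886  0.2751] [ 0.5592 -0.2663  0.285 ]
0.29 88 [ 0.5334 -0.2884  0.2851] [ 0.5597 -0.2656  0.2948]
0.3 82 [ 0.534  -0.2881  0.295 ] [ 0.5596 -0.2666  0.305 ]
0.31 83 [ 0.5343 -0.2881  0.305 ] [ 0.5624 -0.2637  0.315 ]
0.32 125 [ 0.5218 -0.2882  0.3151] [ 0.5742 -0.2648  0.3249]
0.33 272 [ 0.5217 -0.2888  0.3251] [ 0.5748 -0.2629  0.335 ]
0.34 88 [ 0.5219 -0.2872  0.335 ] [ 0.5745 -0.2668  0.3449]
```

View pics/g2.png

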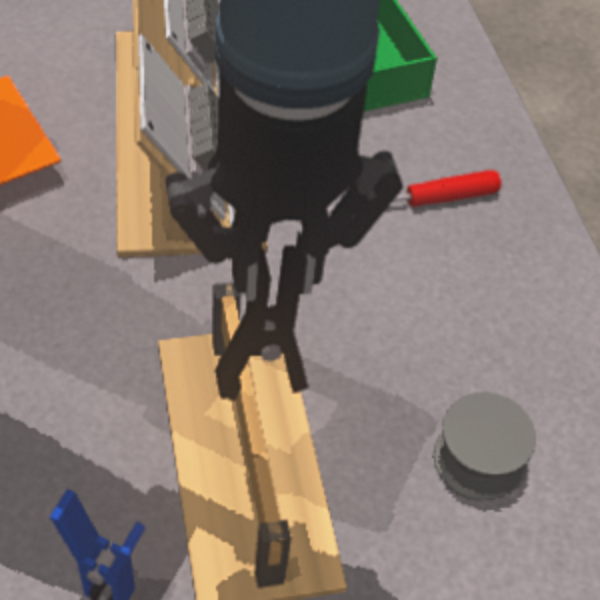

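Side view: the clamp hangs upright in the gripper, clear of the bar, with its jaws open at crop (265,370). Moving over to the stand.

{"op": "apply_moves", "data": {
  "commands": "26 0 0 0 0.037;26 0.5 -0.1 0 0;26 0.6 -0.12 0 0;26 0.6 -0.12 0 0;26 0.6 -0.12 0 0;26 0.6 -0.12 0 0;26 0.5 -0.1 0 0;26 0.174 -0.032 0 0"
}}

```text
clock: 7.3
tcp_pos: [0.5079, 0.0883, 0.3083]
tcp_rot: [0.736, 0.677, -0.001, -0.001]
wrist_force: [0.1, -1.2, -1.8]
grip_width: 0.0269
gripper_force: 37.5
```

{"op": "apply_moves", "data": {
  "commands": "26 0 0 0.1 0;26 0 0 0.1 0;26 0 0 0 0;26 0 0 0 0;26 0 0 0 0;26 0 0 0 0;26 0 0 0 0;26 0 0 0 0"
}}

```text
clock: 8.3
tcp_pos: [0.5093, 0.0857, 0.2899]
tcp_rot: [0.737, 0.675, 0.0, 0.0]
wrist_force: [0.4, 0.8, -0.8]
grip_width: 0.0267
gripper_force: 37.5
```

```bash
cat > sec.py <<'E'
from h import *
import sys
ey=np.array([.088,.9961]);ex=np.array([.9961,-.088]);o=np.array([.5,.09])
ims=[]
for n in ['side','scene']:
    p,d,c,T=snap(n); W=cloud(d,c,T)
    L=np.dstack([(W[...,:2]-o)@ex,(W[...,:2]-o)@ey,W[...,2]]).astype(float)
    v,u=np.mgrid[0:480,0:640]
    m=(abs(L[...,0])<.08)&(abs(L[...,1])<.03)&(L[...,2]>.1)&(L[...,2]<.3)
    uc,vc=int(u[m].mean()),int(v[m].mean()); ims.append(cv2.resize(p[max(vc-75,0):vc+75,uc-75:uc+75,::-1],(400,400),interpolation=cv2.INTER_CUBIC))
    q=L[m&(p.max(2)<60)]; print(n)
    for z in np.arange(.12,.26,.01):
        a=q[abs(q[:,2]-z)<.005]
        if len(a): print(z.round(2),len(a),np.percentile(a,2,axis=0).round(4),np.percentile(a,98,axis=0).round(4))
cv2.imwrite('pics/%s.png'%sys.argv[1],np.hstack(ims))
rel([.5087,.0862,.243],-.088)
E
python3 sec.py s1
```

```text
side
0.18 10 [-0.0167 -0.0158  0.1823] [ 0.0362 -0.0114  0.1848]
0.19 71 [-0.0219 -0.0168  0.1856] [0.0367 0.0044 0.1949]
0.2 52 [-0.0214 -0.0161  0.1953] [0.0338 0.0038 0.2042]
0.21 42 [-0.0176 -0.0166  0.2052] [0.0321 0.0046 0.2146]
0.22 40 [-0.015  -0.0165  0.2152] [2.980e-02 2.000e-04 2.246e-01]
0.23 49 [-0.0126 -0.0155  0.2254] [0.0269 0.0032 0.2349]
0.24 90 [-0.0102 -0.0169  0.2352] [0.0252 0.007  0.2448]
0.25 114 [-0.0063 -0.0161  0.2452] [0.0216 0.0088 0.2543]
0.26 41 [-0.0041 -0.0167  0.2557] [ 0.022  -0.0108  0.2647]
scene
0.18 24 [-0.0183 -0.0168  0.1816] [0.0376 0.0031 0.1848]
0.19 100 [-0.0205 -0.0179  0.1857] [0.0371 0.0069 0.1949]
0.2 84 [-0.017  -0.016   0.1951] [0.034  0.0071 0.2048]
0.21 78 [-0.0149 -0.0166  0.2051] [0.0326 0.0069 0.2148]
0.22 64 [-0.0118 -0.016   0.2152] [0.031  0.008  0.2246]
0.23 65 [-0.0082 -0.02    0.2259] [0.0278 0.0069 0.2346]
0.24 75 [-0.0061 -0.0177  0.2351] [0.0252 0.005  0.2448]
0.25 94 [-0.0032 -0.0177  0.2453] [0.023  0.0069 0.2549]
0.26 81 [-0.0014 -0.018   0.2553] [0.0236 0.0074 0.2645]
t 8.4 tcp [0.5092 0.0857 0.2898] yaw -0.0879 w 0.02722486170047632 gf 37.46437311172485 F [-0.4 -0.3 -1.2]
shift [ 0.005 -0.006  0.468] turn 0.0001 tilt [ 1.e-04 -0.e+00 -1.e+00]
```

View pics/s1.png

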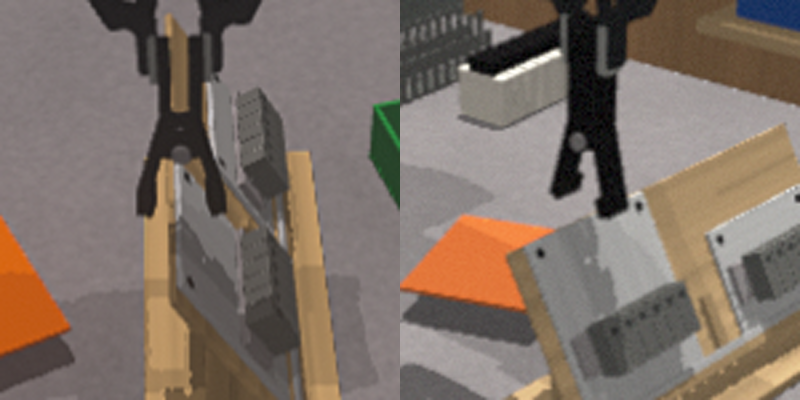

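Both jaws straddle the plate and board top. In the left crop, the tips are at (147,212) and (215,212), and the board top is between them. Descending.

{"op": "apply_moves", "data": {
  "commands": "26 0 0 0.1 0;26 0 0 0.1 0;26 0 0 0.1 0;26 0 0 0.08 0;26 0 0 0.05 0;26 0 0 0.03 0;26 0 0 0 0;26 0 0 0 0"
}}

```text
clock: 9.4
tcp_pos: [0.5094, 0.0856, 0.2441]
tcp_rot: [0.738, 0.675, 0.0, 0.0]
wrist_force: [0.4, -0.3, -1.6]
grip_width: 0.027
gripper_force: 37.4
```

```bash
python3 sec.py s2
```

```text
side
0.12 1 [ 0.0323 -0.0023  0.1242] [ 0.0323 -0.0023  0.1242]
0.13 1 [ 0.0359 -0.01    0.1339] [ 0.0359 -0.01    0.1339]
0.14 40 [-0.0226 -0.017   0.1368] [0.0366 0.0009 0.1449]
0.15 70 [-0.0223 -0.0174  0.1455] [0.0349 0.002  0.1544]
0.16 44 [-0.02   -0.0167  0.1552] [0.0331 0.0047 0.165 ]
0.17 36 [-0.0157 -0.0161  0.1653] [0.0312 0.0009 0.1747]
0.18 38 [-0.0134 -0.016   0.1753] [0.029  0.0032 0.1843]
0.19 57 [-0.0107 -0.0163  0.1855] [0.0262 0.0058 0.1946]
0.2 110 [-0.0068 -0.0163  0.1953] [0.0242 0.0083 0.2048]
0.21 60 [-0.0046 -0.0171  0.2051] [0.0225 0.0089 0.2144]
0.22 35 [-0.0042 -0.0171  0.2154] [ 0.0215 -0.0125  0.224 ]
0.23 29 [-0.002  -0.0167  0.2253] [ 0.0211 -0.0127  0.2343]
0.24 39 [-0.0034 -0.0179  0.2355] [ 0.0215 -0.0125  0.2449]
0.25 44 [-0.0117 -0.0167  0.2452] [ 0.0309 -0.0101  0.2548]
0.26 83 [-0.0144 -0.0162  0.2551] [ 0.0361 -0.0079  0.2647]
scene
0.12 1 [ 0.0615 -0.0274  0.1152] [ 0.0615 -0.0274  0.1152]
0.14 47 [ 0.0278 -0.0176  0.1362] [0.038  0.0086 0.1443]
0.15 49 [ 0.0269 -0.0164  0.1453] [0.0368 0.0079 0.1545]
0.16 67 [-0.0152 -0.0155  0.1552] [0.0341 0.0057 0.1648]
0.17 65 [-0.0128 -0.0162  0.1654] [0.0319 0.0061 0.1746]
0.18 58 [-0.0085 -0.0195  0.1753] [0.029  0.0067 0.1849]
0.19 66 [-0.0066 -0.0186  0.1855] [0.027  0.0072 0.1949]
0.2 88 [-0.0024 -0.0171  0.1956] [0.0247 0.0052 0.2049]
0.21 78 [-0.0013 -0.0185  0.2053] [0.0235 0.0055 0.2147]
0.22 72 [-0.0014 -0.0173  0.2156] [0.024  0.0047 0.2246]
0.23 78 [ 0.0005 -0.0178  0.2252] [0.0239 0.007  0.2348]
0.24 64 [ 0.0012 -0.0177  0.2352] [0.0242 0.0058 0.2446]
0.25 57 [-0.0024 -0.018   0.2453] [ 0.0349 -0.0033  0.2546]
0.26 94 [-0.0024 -0.0181  0.2554] [0.0373 0.0034 0.2649]
t 9.5 tcp [0.5094 0.0856 0.2441] yaw -0.088 w 0.02682089032862308 gf 37.411590814590454 F [-0.9 -0.5 -2. ]
shift [ 0.005 -0.007  0.011] turn 0.0 tilt [ 5.e-04 -0.e+00 -1.e+00]
```

View pics/s2.png

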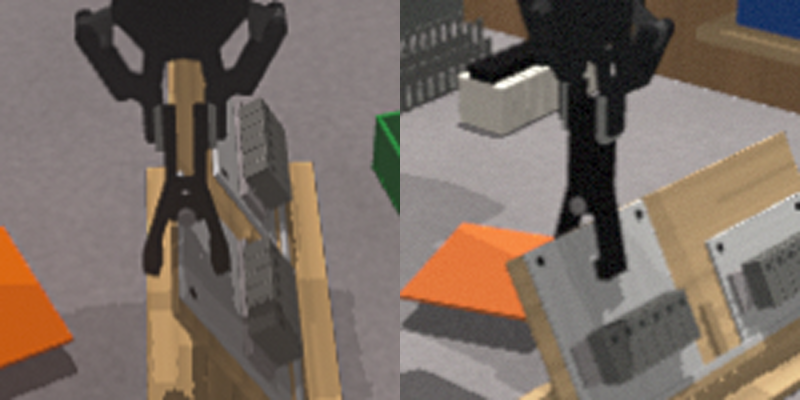

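The jaws are around the edge at the plate's middle, with nothing touching. Next I open gradually while following the tilt of the clamp towards -x, so that it settles onto the slope.

{"op": "apply_moves", "data": {
  "commands": "26 0 0 0 0;34 0 0.02 0 0;41 0 0.02 0 0;46 0 0 0 0;50 0 -0.04 0 0;54 0 -0.06 0.01 0;58 0 -0.06 0.01 0;62 0 -0.06 0.01 0"
}}

```text
clock: 10.5
tcp_pos: [0.4911, 0.0872, 0.241]
tcp_rot: [0.738, 0.675, 0.0, 0.0]
wrist_force: [-0.6, 1.1, 0.2]
grip_width: 0.062
gripper_force: 0.4
```

```bash
python3 sec.py s3 | grep -v '^0.1[23]'
```

```text
side
0.14 9 [-0.0056 -0.0172  0.1431] [ 0.0322 -0.0055  0.1445]
0.15 47 [-0.0056 -0.0167  0.1455] [0.0322 0.0022 0.1544]
0.16 32 [-0.0075 -0.0165  0.1557] [0.0294 0.0045 0.1649]
0.17 39 [-0.0082 -0.0163  0.1653] [0.0276 0.0039 0.1745]
0.18 32 [-0.0097 -0.0176  0.1756] [0.0243 0.0028 0.1848]
0.19 43 [-0.011  -0.0164  0.1854] [0.0225 0.0045 0.1949]
0.2 70 [-0.0124 -0.0164  0.1959] [0.0191 0.0063 0.2044]
0.21 123 [-0.0153 -0.0164  0.2051] [0.0174 0.0094 0.2143]
0.22 51 [-0.02   -0.0175  0.2156] [0.0155 0.0083 0.2248]
0.23 55 [-0.0246 -0.0173  0.2251] [0.0158 0.0046 0.2348]
0.24 50 [-0.0278 -0.0166  0.2352] [0.0161 0.0062 0.2444]
0.25 63 [-0.0336 -0.0162  0.2452] [0.0165 0.0073 0.255 ]
0.26 104 [-0.0505 -0.0171  0.2554] [0.0343 0.0077 0.2648]
scene
0.14 11 [ 0.0234 -0.0163  0.1418] [0.0333 0.0056 0.1445]
0.15 55 [ 0.0218 -0.018   0.1454] [0.0333 0.0057 0.1541]
0.16 58 [-0.0072 -0.0168  0.1554] [0.0312 0.007  0.1649]
0.17 82 [-0.0078 -0.0157  0.1654] [0.0277 0.0067 0.1748]
0.18 71 [-0.0093 -0.0169  0.1751] [0.0261 0.0061 0.1841]
0.19 58 [-0.0085 -0.0172  0.1852] [0.0236 0.0069 0.1946]
0.2 76 [-0.0106 -0.0186  0.195 ] [0.0205 0.0038 0.2047]
0.21 107 [-0.0145 -0.0175  0.2054] [0.0182 0.0055 0.2144]
0.22 103 [-0.0187 -0.0187  0.2152] [0.0179 0.0072 0.2247]
0.23 105 [-0.0241 -0.0176  0.2252] [0.018  0.0072 0.2347]
0.24 87 [-0.0265 -0.017   0.2352] [0.0175 0.0056 0.2449]
0.25 76 [-0.0407 -0.0177  0.2453] [0.0288 0.0073 0.2549]
0.26 129 [-0.0419 -0.0171  0.2552] [0.0352 0.0059 0.2648]
t 10.6 tcp [0.4909 0.0873 0.241 ] yaw -0.0879 w 0.06214814457769533 gf 0.6521490169689059 F [-1.   0.1  0. ]
shift [ 0.005  0.179 -0.02 ] turn 0.0001 tilt [ 4.e-04 -1.e-04 -1.e+00]
```

View pics/s3.png

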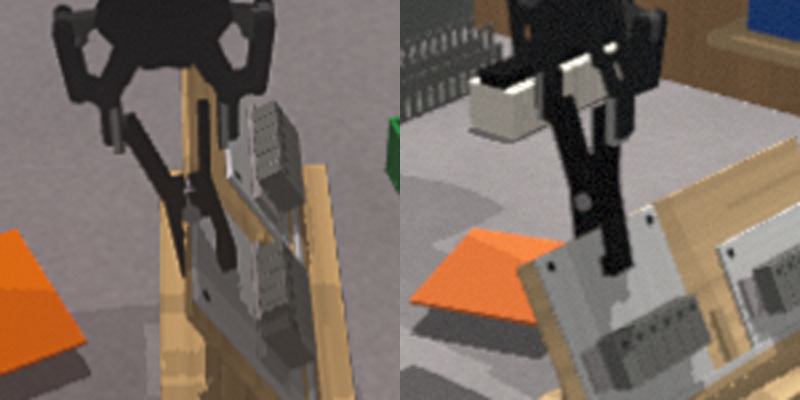

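It is turning with the slope. Carrying on.

{"op": "apply_moves", "data": {
  "commands": "66 0 -0.06 0 0;70 0 -0.06 0 0;74 0 -0.06 0 0;78 0 -0.05 0 0;80 0 -0.05 0 0;80 0 -0.04 0 0;80 0 -0.04 0 0;80 0 0 0 0"
}}

```text
clock: 11.6
tcp_pos: [0.4553, 0.0904, 0.2408]
tcp_rot: [0.737, 0.675, 0.0, 0.0]
wrist_force: [0.3, -0.7, 0.3]
grip_width: 0.0804
gripper_force: 0.0
```

```bash
python3 sec.py s4 | grep -v '^0.1[23]'
```

```text
side
0.14 8 [ 0.021  -0.0156  0.1408] [0.031  0.0068 0.1449]
0.15 60 [-0.0086 -0.0167  0.1456] [0.031  0.006  0.1545]
0.16 71 [-0.0134 -0.0152  0.1551] [0.0265 0.0055 0.1649]
0.17 55 [-0.0192 -0.0157  0.1654] [0.0201 0.0059 0.1743]
0.18 53 [-0.0243 -0.0164  0.1755] [0.0145 0.007  0.1849]
0.19 112 [-0.0321 -0.0164  0.1853] [0.0093 0.0084 0.1949]
0.2 159 [-0.0394 -0.016   0.1951] [0.0024 0.0096 0.2047]
0.21 99 [-0.0512 -0.0162  0.2052] [-0.0027  0.0076  0.2148]
0.22 98 [-0.0609 -0.0163  0.2154] [-0.0058  0.0103  0.2244]
0.23 102 [-0.0723 -0.0166  0.2252] [-0.0088  0.0093  0.2348]
0.24 58 [-0.0727 -0.0163  0.235 ] [-0.0119  0.0071  0.2448]
0.25 29 [-0.0211 -0.0159  0.2456] [-0.0142  0.0059  0.2549]
0.26 52 [-0.0247 -0.0164  0.2552] [0.0065 0.007  0.2649]
scene
0.14 8 [ 0.0237 -0.0166  0.1427] [0.0316 0.003  0.1447]
0.15 63 [ 0.02   -0.0175  0.1453] [0.0331 0.0069 0.1547]
0.16 76 [-0.0144 -0.0165  0.1553] [0.0271 0.007  0.1648]
0.17 94 [-0.0188 -0.0169  0.1654] [0.0209 0.0059 0.1747]
0.18 63 [-0.0219 -0.0174  0.1757] [0.0145 0.0067 0.1845]
0.19 87 [-0.0322 -0.0184  0.1855] [0.0088 0.0065 0.1946]
0.2 133 [-0.0394 -0.0172  0.1953] [0.0028 0.0069 0.2048]
0.21 125 [-0.049  -0.0174  0.2051] [-0.002   0.0086  0.2146]
0.22 125 [-0.06   -0.0178  0.2152] [-0.0047  0.0084  0.2249]
0.23 113 [-0.0698 -0.0169  0.2254] [-0.0087  0.0087  0.2345]
0.24 65 [-0.0703 -0.0167  0.2351] [-0.0096  0.0082  0.2447]
0.25 31 [-0.0211 -0.0183  0.2454] [-0.0076 -0.0052  0.2547]
0.26 52 [-0.0222 -0.0168  0.2557] [ 0.0093 -0.0007  0.2648]
t 11.7 tcp [0.4556 0.0904 0.2408] yaw -0.088 w 0.07995660897314329 gf 0.0 F [ 0.3  0.8 -0.9]
shift [ 0.005  0.533 -0.021] turn -0.0 tilt [ 3.e-04  0.e+00 -1.e+00]
```

View pics/s4.png

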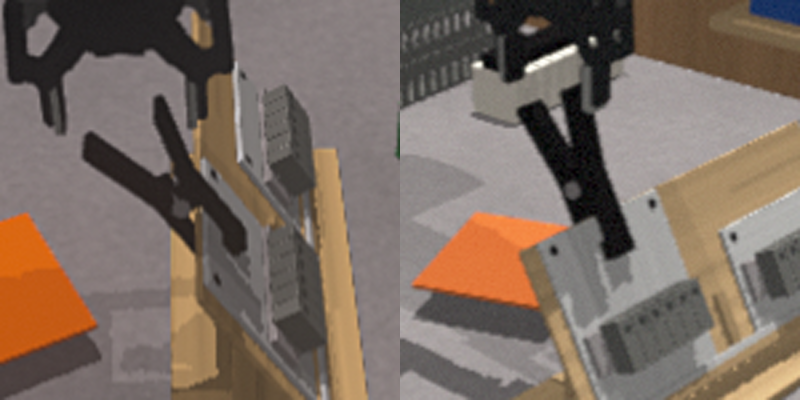

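The clamp now lies in line with the slope and the fingers are clear of it. Opening fully and lifting away.

{"op": "apply_moves", "data": {
  "commands": "85 0 0 0 0;85 0 0 0 0;85 0 0 -0.1 0;85 0 0 -0.2 0;85 0 0 -0.3 0;85 0 0 -0.4 0;85 0 0 -0.2 0;85 0 0 0 0"
}}

```text
clock: 12.7
tcp_pos: [0.4564, 0.0904, 0.3631]
tcp_rot: [0.738, 0.675, 0.002, 0.002]
wrist_force: [0.0, -1.3, -0.1]
grip_width: 0.0849
gripper_force: 0.0
```

```bash
python3 sec.py s5 | grep -E '^0.1[4-9]|^0.2[0-4]|^t|scene'
```

```text
0.14 6 [ 0.0225 -0.0163  0.1418] [ 0.0264 -0.0125  0.1446]
0.15 67 [-0.0071 -0.0173  0.1453] [0.0311 0.0081 0.1547]
0.16 64 [-0.0121 -0.0173  0.1552] [0.0255 0.0082 0.1649]
0.17 56 [-0.0175 -0.0163  0.1652] [0.02   0.0044 0.1747]
0.18 57 [-0.0239 -0.0165  0.1751] [0.0145 0.0075 0.1845]
0.19 110 [-0.0309 -0.0163  0.1856] [0.0079 0.0098 0.1946]
0.21 94 [-0.0498 -0.0165  0.2051] [-0.0028  0.0087  0.2144]
0.22 103 [-0.0609 -0.0162  0.2152] [-0.0058  0.0073  0.2247]
0.23 99 [-0.0742 -0.0162  0.2252] [-0.0088  0.0095  0.2349]
0.24 67 [-0.0726 -0.0169  0.2353] [-0.0118  0.0067  0.2448]
scene
0.14 13 [ 0.021  -0.0185  0.1433] [0.0311 0.0033 0.1449]
0.15 55 [ 0.0192 -0.0179  0.1456] [0.0307 0.0075 0.1545]
0.16 74 [-0.0143 -0.0169  0.1555] [0.0266 0.0069 0.1647]
0.17 94 [-0.0186 -0.0166  0.1653] [0.0208 0.0064 0.1746]
0.18 67 [-0.0235 -0.0187  0.1752] [0.0148 0.0064 0.1847]
0.19 84 [-0.0303 -0.0187  0.1853] [0.0087 0.0063 0.1949]
0.21 120 [-0.0495 -0.0171  0.2051] [-0.0023  0.0074  0.2146]
0.22 122 [-0.0598 -0.0172  0.2152] [-0.0042  0.0078  0.2248]
0.23 116 [-0.0696 -0.0183  0.2253] [-0.0074  0.0076  0.2346]
0.24 67 [-0.071  -0.0171  0.2353] [-0.0096  0.0067  0.2445]
t 12.8 tcp [0.4552 0.0904 0.3603] yaw -0.088 w 0.08511877690826788 gf 0.0 F [ 0.1 -0.2 -0.4]
```

View pics/s5.png

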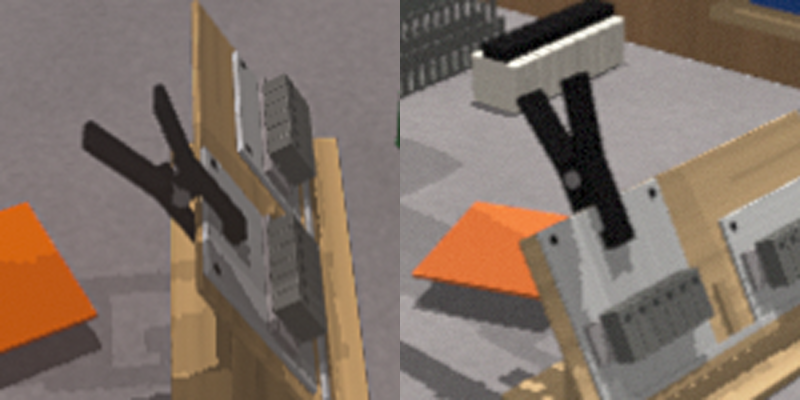

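The clamp is still, pinching the plate and board near mid-width with the pads about 20 mm down. The plate hasn't moved and the gripper is clear, so I'm handing in.

```bash
python3 -c "
from h import *
print(ctrl.sign_off())"
```

```text
the job is handed in; nothing more can be done
None
```

I clipped the clamp over the tall plate and board near mid-width, in line with the slope and about 20 mm down by camera measurement, and handed the job in at about 13 s of the 40 s; the sign-off gave no verdict.

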